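Press a sleeve into a wheel hub: down to contact, then a quarter turn

ROBOT

A 6-joint arm with a two-finger parallel gripper is mounted at the origin on the work surface. World frame = base frame: x ahead of the robot, y to its left, z up, the work surface at z = 0. Lengths are in m, angles in rad, forces in N, time in s.
With the tool pointing down it reaches from about 0.35 to 0.85 m from the base axis. Payload 8.1 kg.
Tool frame: the origin (TCP) lies at the centre of the arm's flange, where the gripper is bolted on; the fingertips stand 186 mm ahead of it and the grasp point (between the pads) lies 167 mm ahead of it; z points along the fingers, y is the line along which they close (so a half turn about z gives the same grasp; the last joint's range is limited). The gripper opens to 93 mm and grips with 3 to 60 N. Pads are 15 mm wide; open, the fingers measure 128 mm over their backs; the gripper's body (75 mm by 188 mm) begins 65 mm behind the grasp point.
Start: joints at [1.169, 0.13, 1.488, -0, 1.523, -0.085], TCP at [0.187, 0.57, 0.405] pointing down, gripper open.
Joint ranges: [-2.96, 2.96], [-0.89, 2.26], [0.02, 2.5], [-1.34, 4.48], [0, 2.73], [-2.66, 2.66]. Speed limits (rad/s): [2.39, 2.39, 2.79, 3.14, 3.14, 3.14].

INTERFACE

Orientations are given as a rotation vector (axis times angle).
In Python, from plant import robot gives the robot as it stands.
- The arm moves only by the tool apply_moves, never from a script. Its argument "series" is a list of rows, each a list of 2 entries, a list of its own where there are three numbers: the shift along the tool's x, y, z in mm, then the turn, a rotation vector about the tool's x, y, z in rad. A call has 1 to 12 rows; each row shifts and turns the commanded pose from where the row before left it, along the tool's axes as they then stand; what a row does not reach is not made up. A row lasts 1/12 s, in which the tool goes at most 41.7 mm and 7.16 degrees, less where a joint would pass 70% of its speed; a pose out of reach is approached as far as the arm can. A call is refused whole if a number of a shift passes 41.7 or a number of a turn 0.125, either way. A call with a gripper value outside its range is refused whole. "claw" is the opening, from 0 (shut) to 1 (fully open), set as the call begins (left out, the last holds). The fingers move at their own pace and stop on an object; "newtons" is the grip in N (left out, the last holds). Time passes only in rows, so rows that do not move let the fingers close. It gives the time, the measured TCP pose, the force, the opening and the grip force at its end, in the units of the state.
- robot.read_state(): the state, without advancing time (a new reading comes with each control period).
- robot.read_camera(name): name is "side" or "top"; returns (picture, depth): 400x640x3 uint8, blue, green, red; 400x640 float32, m along the optical axis (not along the pixel's ray), 0 where there is no reading.
- robot.calibration(name): a dict with "fx", "fy", "cx", "cy" (pixels), "extrinsics" (4x4, takes a point from world to camera coordinates). Camera axes: x right, y down, z forward; pixel columns grow to the right and rows downward; lengths in m; the calibration is good to about 2 mm. A picture is of the moment at which its call begins. calibration takes no time and is no camera call.
- robot.close_job(): hands the job in; it is judged then, once.
The state is a dict: "t": time; "q": joint angles; "dq": joint speeds; "joint_torque": joint torques, N m; "tool_pos": TCP position; "orientation": TCP orientation; "force": force on the tool from outside, world axes, zero at the start; "wrist_torque": the same for the moment, N m; "opening": finger opening in m; "gripper_force": force on a finger pad.
Only numpy, scipy, OpenCV 4.12 (cv2) and the standard library are available. Lean on these libraries where they do the work, as an engineer would, in place of code of your own. Each camera call takes 0.05 s, during which the arm holds its last target. There are 200 camera calls.

TASK

Two small screw presses stand on the bench. Using the one that holds the round black wheel hub with a steel sleeve standing in it, wind the crank clockwise until the ram touches the sleeve, then a quarter of a turn more and no further, and let go of the crank. Leave the crank of the other press, the one holding a circuit board, alone.

Things in the scene. Friction and masses are not known exactly. Their poses are not given: they have to be found in the camera images.
- knob (a point): Middle of the upright black crank grip of the hub press: round, 24 mm wide, spanning heights 206 to 264 mm (point at 235), 80 mm out from the vertical screw axis, on a flat arm whose top is 205 mm high. It spins freely on its pin, so the tool need not turn. Clockwise from above lowers the ram 32 mm per turn; crank height stays. Takes about 1 N to push, 8 N once on the sleeve; stays where left.
- foot (a point): Centre of the ram's flat round underside (28 mm wide) in the hub press. It lies on the vertical screw axis about which the crank turns; its height is the ram's. It meets the sleeve 64 mm above the bench, 70 to 150 degrees of crank from the start; over 130 degrees of travel remain beyond. The 18 mm screw end stands up to 40 mm above the crank arm's centre and sinks with the ram.
- sleeve (a joint): How far (m) the steel sleeve, 20 mm wide, has been pushed down into the black hub (68 mm wide, boss top 42 mm above the bench). 0 at the start, its top 64 mm above the bench, straight under the ram; grows as the ram pushes it. Tight fit, stays where pushed. The press is fixed: grey base 130 x 150 x 18 mm, two steel columns, grey crosshead with its top 168 mm above the bench.
- twin_knob (a point): The same grip point on the crank of the other, otherwise identical press, which holds a flat circuit board with a low black connector instead of the hub. Not to be turned.

How it is judged:
At the end, for the whole second after the job is handed in: The sleeve has been pushed 8 mm (a quarter turn of the crank past contact) into the hub, give or take 2.5 mm (28 degrees of crank) (value of joint sleeve between 0.0055 and 0.0105 m); the robot touches nothing.
It fails at once if the crank of the other press was turned (its grip moved more than 20 mm) (distance of twin_knob from where it was at the start of the episode above 0.02 m).
It also fails if it takes over 48 s, if anything falls off the work surface, if the arm or the gripper's body presses on something with over 40 N, if the wrist force passes 120 N, or if a joint passes its speed limit or range.

## Working session

There is one attempt and no reset: what is moved stays moved. The work goes in short steps, Python scripts to look and compute and a tool call to move; the robot and the scene stay as the last step left them, time stands still between calls to the robot, and variables do not carry over. Pictures are saved under pics/ and viewed, at most 10 in all, crops included, and the job is handed in when it is done.

Besides the shell and the picture viewer there is one more tool, called after "Call:" in YAML: its name, and indented under it one key for each argument. apply_moves: Moves the arm, as the interface text tells. Its arguments: {"type":"object","properties":{"series":{"type":"array"},"claw":{"type":"number"},"newtons":{"type":"number"}},"required":["series"]}

```bash
mkdir -p pics; cat > h.py <<'E'
from plant import robot
import numpy as np, cv2
def snap(n,f):
    im,d=robot.read_camera(n); cv2.imwrite(f'pics/{f}.png',im); np.save(f'pics/{f}.npy',d); return im,d
def world(n,d,u,v,z=None):
    c=robot.calibration(n); E=np.array(c['extrinsics']); R,t=E[:3,:3],E[:3,3]
    r=np.array([(u-c['cx'])/c['fx'],(v-c['cy'])/c['fy'],1.])
    o=-R.T@t; w=R.T@r
    s=d[int(v),int(u)] if z is None else (z-o[2])/w[2]
    return o+s*w
E
python3 - <<'E'
from h import *
for n in('top','side'): snap(n,n+'0')
s=robot.read_state();print({k:np.round(s[k],3) for k in s})
E
```

```text
{'t': np.float64(0.1), 'q': array([ 1.169,  0.131,  1.489, -0.   ,  1.523, -0.085]), 'dq': array([ 0.001, -0.001, -0.004,  0.001, -0.002, -0.001]), 'joint_torque': array([ 0.0000e+00, -5.6134e+01, -4.9309e+01,  7.7000e-02,  2.9000e-02,
       -0.0000e+00]), 'tool_pos': array([0.187, 0.57 , 0.404]), 'orientation': array([-4.960e-01, -3.102e+00,  3.000e-03]), 'force': array([ 0.145,  0.247, -0.515]), 'wrist_torque': array([-0.021,  0.012, -0.03 ]), 'gripper_force': np.float64(0.0), 'opening': np.float64(0.093)}
```

View pics/top0.png

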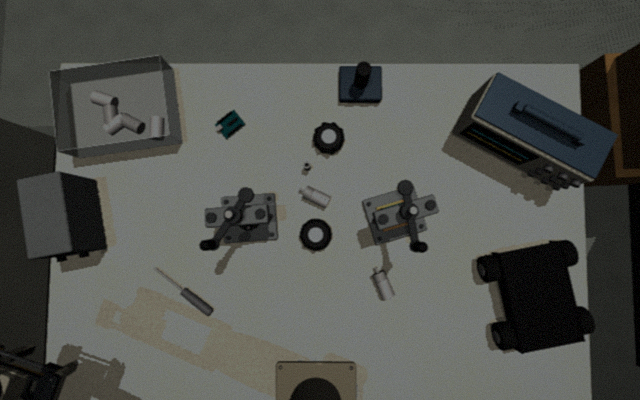

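View pics/side0.png

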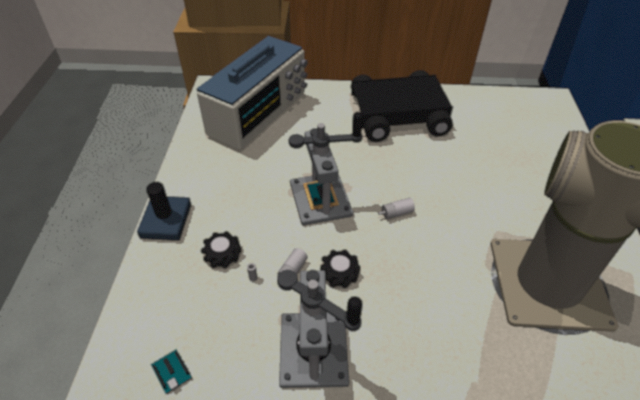

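The hub press is the left one in the top view (screw about (231,214), grip near (208,244)). In the side view it is the nearer one, with the hub at about (313,345) and the grip at (354,310). The board press is the other one. I'll enlarge both.

```bash
python3 - <<'E'
from h import *
t=cv2.imread('pics/top0.png')[170:270,180:300]; s=cv2.imread('pics/side0.png')[240:390,260:380]
a=cv2.resize(t,None,fx=4,fy=4,interpolation=3); b=cv2.resize(s,None,fx=4,fy=4,interpolation=3)[:600]
o=np.zeros((600,800,3),np.uint8)
o=np.zeros((600,960,3),np.uint8);o[:400,:480]=a;o[:,480:]=b
o=cv2.convertScaleAbs(o,alpha=1.8)
cv2.imwrite('pics/c0.png',cv2.resize(o,(800,500)))
d=np.load('pics/top0.npy')
for p in [(208,244),(207,245),(209,243),(231,214),(232,213),(246,194),(220,230)]: print(p,np.round(world('top',d,*p),3))
print(np.round(world('top',d,208,244,.264),3))
print(np.round(np.linalg.inv(np.array(robot.calibration('top')['extrinsics']))[:3,3],3),robot.calibration('top')['fx'])
E
```

```text
(208, 244) [0.436 0.222 0.262]
(207, 245) [0.434 0.224 0.263]
(209, 243) [0.438 0.22  0.26 ]
(231, 214) [0.501 0.181 0.236]
(232, 213) [0.503 0.18  0.233]
(246, 194) [0.548 0.156 0.205]
(220, 230) [0.466 0.214 0.203]
[0.436 0.221 0.264]
[ 0.463 -0.025  1.051] 374.0485071503866
```

View pics/c0.png

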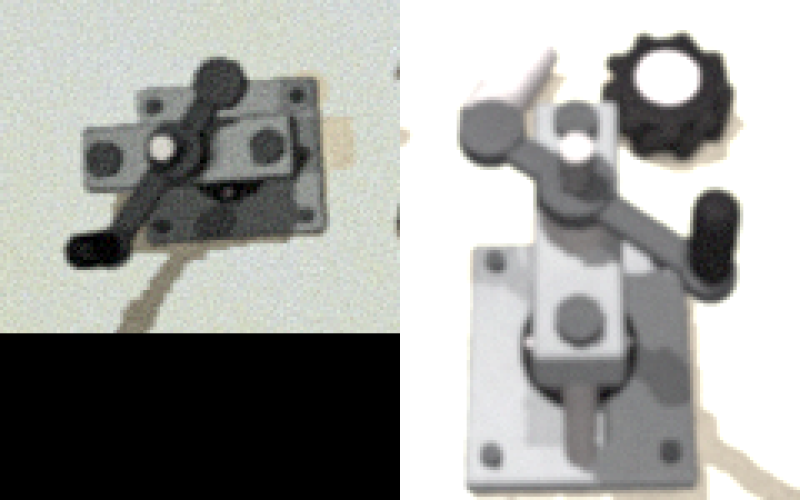

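The enlarged view gives the grip's top end near top-view pixel (204.6,245) and the screw end near (228.6,214.4). I'll use depth to refine both.

```bash
python3 - <<'E'
from h import *
d=np.load('pics/top0.npy')
P=np.array([world('top',d,u,v) for u in range(190,265) for v in range(180,262)])
k=P[(P[:,2]>.25)&(P[:,0]<.47)];print('cap',len(k),k.mean(0),k.min(0),k.max(0))
s=P[(P[:,2]>.222)&(P[:,0]>.47)];print('screw',len(s),s.mean(0),s.min(0),s.max(0), np.median(s[:,2]))
w=P[(P[:,2]>.195)&(P[:,0]>.53)];print('ball',len(w),w.mean(0),w.min(0),w.max(0))
print(world('top',d,204.6,245,.264),world('top',d,228.6,214.4,.237))
# far side: side view grip
e=np.load('pics/side0.npy')
Q=np.array([world('side',e,u,v) for u in range(270,375) for v in range(255,340)])
k=Q[(Q[:,2]>.215)&(Q[:,2]<.258)&(Q[:,0]<.46)];print('gripside',len(k),k.mean(0),k.min(0),k.max(0))
s=Q[(Q[:,2]>.22)&(Q[:,0]>.47)];print('screw',len(s),s.mean(0),s.min(0),s.max(0))
c=np.array([.503,.183])
print('tallest things', [ (np.round(world('top',d,u,v),2)).tolist() for u,v in [(60,200),(120,110)]])
E
```

```text
Traceback (most recent call last):
  File "h.py", line 6, in world
    c=robot.calibration(n); E=np.array(c['extrinsics']); R,t=E[:3,:3],E[:3,3]
ValueError: time passes only in moves, steps and waits
```

Call:
apply_moves:
  series:
    - [[0, 0, -30], [0, 0, -0.106]]
    - [[0, 0, -30], [0, 0, -0.106]]
    - [[0, 0, -30], [0, 0, -0.106]]
    - [[0, 0, 0], [0, 0, 0]]
  claw: 1

```text
t: 0.43
tool_pos: [0.187, 0.5705, 0.502]
orientation: [-0.012, 3.138, 0.013]
force: [0.1, 0.4, 1.3]
opening: 0.093
gripper_force: 0.0
```

```bash
cat > h.py <<'E'
from plant import robot
import numpy as np, cv2
from functools import lru_cache
cal=lru_cache(robot.calibration)
def snap(n,f):
    im,d=robot.read_camera(n); cv2.imwrite(f'pics/{f}.png',im); np.save(f'pics/{f}.npy',d); return im,d
def world(n,d,u,v,z=None):
    c=cal(n); E=np.array(c['extrinsics']); R,t=E[:3,:3],E[:3,3]
    r=np.array([(u-c['cx'])/c['fx'],(v-c['cy'])/c['fy'],1.])
    o=-R.T@t; w=R.T@r
    s=d[int(v),int(u)] if z is None else (z-o[2])/w[2]
    return o+s*w
E
python3 - <<'E'
from h import *
d=np.load('pics/top0.npy')
P=np.array([world('top',d,u,v) for u in range(190,265) for v in range(180,262)])
np.set_printoptions(precision=3,suppress=True)
def r(n,k): print(n,len(k),k.mean(0),k.min(0),k.max(0))
r('cap',P[(P[:,2]>.25)&(P[:,0]<.47)])
r('screw',P[(P[:,2]>.222)&(P[:,0]>.47)])
r('ball',P[(P[:,2]>.195)&(P[:,0]>.53)])
print(world('top',d,204.6,245,.264),world('top',d,228.6,214.4,.237))
e=np.load('pics/side0.npy')
Q=np.array([world('side',e,u,v) for u in range(270,375) for v in range(255,340)])
r('gripside',Q[(Q[:,2]>.215)&(Q[:,2]<.258)&(Q[:,0]<.46)])
r('screwside',Q[(Q[:,2]>.22)&(Q[:,0]>.47)])
E
```

```text
cap 115 [0.437 0.199 0.35 ] [ 0.423 -0.025  0.251] [0.463 0.24  1.051]
screw 58 [0.5   0.186 0.233] [0.492 0.178 0.224] [0.508 0.195 0.238]
ball 202 [0.546 0.157 0.205] [0.53  0.14  0.195] [0.564 0.178 0.209]
[0.434 0.228 0.264] [0.5   0.186 0.237]
gripside 218 [0.432 0.24  0.238] [0.419 0.226 0.215] [0.443 0.245 0.258]
screwside 124 [0.498 0.191 0.233] [0.491 0.18  0.22 ] [0.506 0.198 0.239]
```

Call:
apply_moves:
  series:
    - [[-22, -31, 0], [0, 0, 0]]
    - [[-22, -31, 0], [0, 0, 0]]
    - [[-22, -31, 0], [0, 0, 0]]
    - [[-22, -31, 0], [0, 0, 0]]
    - [[-22, -31, 0], [0, 0, 0]]
    - [[-22, -31, 0], [0, 0, 0]]
    - [[-22, -31, 0], [0, 0, 0]]
    - [[-22, -31, 0], [0, 0, 0]]
    - [[-22, -31, 0], [0, 0, 0]]
    - [[-22, -31, 0], [0, 0, 0]]
    - [[-22, -31, 0], [0, 0, 0]]
    - [[0, 0, 0], [0, 0, 0]]

```text
t: 1.43
tool_pos: [0.432, 0.2247, 0.4941]
orientation: [0.008, 3.141, -0.004]
force: [-0.6, -0.2, 0.2]
opening: 0.0929
gripper_force: 0.0
```

```bash
python3 - <<'E'
from h import *
im,d=snap('side','s1')
a=cv2.convertScaleAbs(cv2.resize(im[130:350,230:450],(600,600)),alpha=1.5); cv2.imwrite('pics/s1c.png',a)
s=robot.read_state();print(s['tool_pos'],s['orientation'],s['force'],s['q'])
E
```

```text
[0.43082302 0.22677527 0.4940715 ] [-7.39190993e-03 -3.14104646e+00  1.47067549e-03] [ 2.07956831e-01  1.05576022e+00 -4.13282070e-04] [ 3.79432217e-01 -1.97578435e-01  1.64780438e+00 -6.73829044e-04
  1.69221405e+00 -1.18673879e+00]
```

View pics/s1c.png

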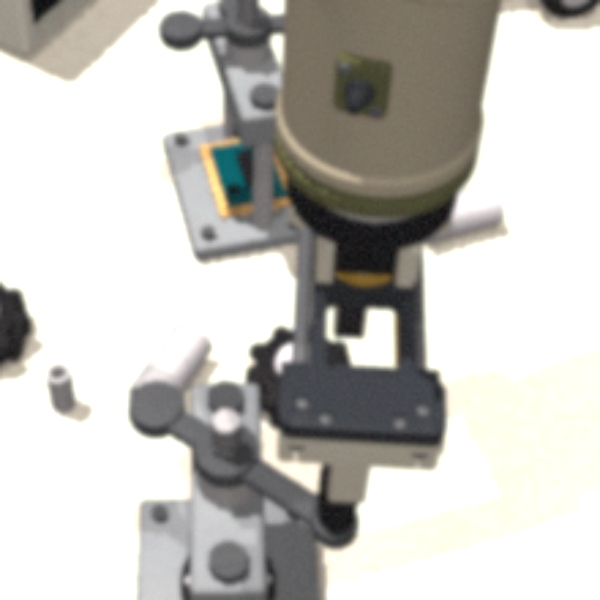

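The side view shows the open fingers straddling the hub-press grip, at about (340,500) in the crop. The other press is well clear, so I'll descend and close.

Call:
apply_moves:
  series:
    - [[-3, 4, 28], [0, 0, 0]]
    - [[0, 0, 28], [0, 0, 0]]
    - [[0, 0, 18], [0, 0, 0]]
    - [[0, 0, 10], [0, 0, 0]]
    - [[0, 0, 0], [0, 0, 0]]
    - [[0, 0, 0], [0, 0, 0]]

```text
t: 1.98
tool_pos: [0.4319, 0.2341, 0.4109]
orientation: [0.003, -3.141, 0.0]
force: [-0.4, 0.6, 0.8]
opening: 0.0929
gripper_force: 0.0
```

Call:
apply_moves:
  series:
    - [[0, 0, 0], [0, 0, 0]]
    - [[0, 0, 0], [0, 0, 0]]
    - [[0, 0, 0], [0, 0, 0]]
    - [[0, 0, 0], [0, 0, 0]]
    - [[0, 0, 0], [0, 0, 0]]
    - [[0, 0, 0], [0, 0, 0]]
    - [[0, 0, 0], [0, 0, 0]]
    - [[0, 0, 0], [0, 0, 0]]
  claw: 0
  newtons: 25

```text
t: 2.65
tool_pos: [0.4323, 0.2334, 0.4107]
orientation: [-0.002, 3.142, 0.0]
force: [0.3, -0.5, -0.5]
opening: 0.0441
gripper_force: 0.0
```

Call:
apply_moves:
  series:
    - [[0, 0, 0], [0, 0, 0]]
    - [[0, 0, 0], [0, 0, 0]]
    - [[0, 0, 0], [0, 0, 0]]
    - [[0, 0, 0], [0, 0, 0]]
    - [[0, 0, 0], [0, 0, 0]]
    - [[0, 0, 0], [0, 0, 0]]
    - [[0, 0, 0], [0, 0, 0]]
    - [[0, 0, 0], [0, 0, 0]]

```text
t: 3.32
tool_pos: [0.4324, 0.2334, 0.4107]
orientation: [-0.002, 3.141, -0.0]
force: [1.7, -1.5, -0.5]
opening: 0.0228
gripper_force: 25.0
```

```bash
cat > arc.py <<'E'
import numpy as np,sys
a0=146.; st=float(sys.argv[1]); A=np.radians(a0-np.arange(0,260,st))
p=80*np.c_[np.cos(A),np.sin(A)]; p=np.round((p-p[0])*[-1,1])
for i,r in enumerate(np.diff(p,axis=0).astype(int)): print(f'{(i+1)*st:.0f}:[{r[0]},{r[1]}]',end=' ' if (i+1)%6 else '\n')
E
python3 arc.py 5
```

```text
5:[-4,6] 10:[-5,5] 15:[-5,5] 20:[-5,4] 25:[-6,4] 30:[-6,3]
35:[-7,3] 40:[-6,2] 45:[-7,2] 50:[-7,1] 55:[-7,0] 60:[-7,0]
65:[-7,-1] 70:[-7,-1] 75:[-6,-2] 80:[-7,-3] 85:[-6,-3] 90:[-6,-3]
95:[-6,-5] 100:[-5,-4] 105:[-5,-5] 110:[-4,-6] 115:[-4,-6] 120:[-3,-6]
125:[-3,-6] 130:[-2,-7] 135:[-2,-6] 140:[-1,-7] 145:[0,-7] 150:[0,-7]
155:[1,-7] 160:[1,-7] 165:[2,-7] 170:[3,-6] 175:[3,-7] 180:[3,-5]
185:[5,-6] 190:[4,-5] 195:[5,-5] 200:[6,-4] 205:[5,-4] 210:[7,-4]
215:[6,-2] 220:[7,-3] 225:[6,-1] 230:[7,-1] 235:[7,-1] 240:[7,0]
245:[7,1] 250:[7,2] 255:[7,2]
```

Call:
apply_moves:
  series:
    - [[-4, 6, 0], [0, 0, 0]]
    - [[-5, 5, 0], [0, 0, 0]]
    - [[-5, 5, 0], [0, 0, 0]]
    - [[-5, 4, 0], [0, 0, 0]]
    - [[-6, 4, 0], [0, 0, 0]]
    - [[-6, 3, 0], [0, 0, 0]]
    - [[0, 0, 0], [0, 0, 0]]
    - [[0, 0, 0], [0, 0, 0]]

```text
t: 3.98
tool_pos: [0.4643, 0.2608, 0.4107]
orientation: [-0.002, 3.141, -0.001]
force: [3.4, -4.3, -0.4]
opening: 0.0232
gripper_force: 25.0
```

Call:
apply_moves:
  series:
    - [[-7, 2, 0], [0, 0, 0]]
    - [[-6, 1, 0], [0, 0, 0]]
    - [[-7, 2, 0], [0, 0, 0]]
    - [[-7, 1, 0], [0, 0, 0]]
    - [[-7, 0, 0], [0, 0, 0]]
    - [[-7, 0, 0], [0, 0, 0]]
    - [[0, 0, 0], [0, 0, 0]]
    - [[0, 0, 0], [0, 0, 0]]

```text
t: 4.65
tool_pos: [0.5053, 0.2673, 0.4108]
orientation: [-0.002, 3.14, 0.003]
force: [1.7, 5.8, -1.0]
opening: 0.0233
gripper_force: 25.0
```

```bash
python3 - <<'E'
from h import *
im,d=snap('side','s2')
a=cv2.convertScaleAbs(cv2.resize(im[220:400,230:410],(600,600),interpolation=3),alpha=1.5); cv2.imwrite('pics/s2c.png',a)
s=robot.read_state();print(s['tool_pos'],s['force'])
E
```

```text
[0.50511685 0.26730007 0.41073959] [ 2.13203473  5.66340183 -1.58889923]
```

View pics/s2c.png

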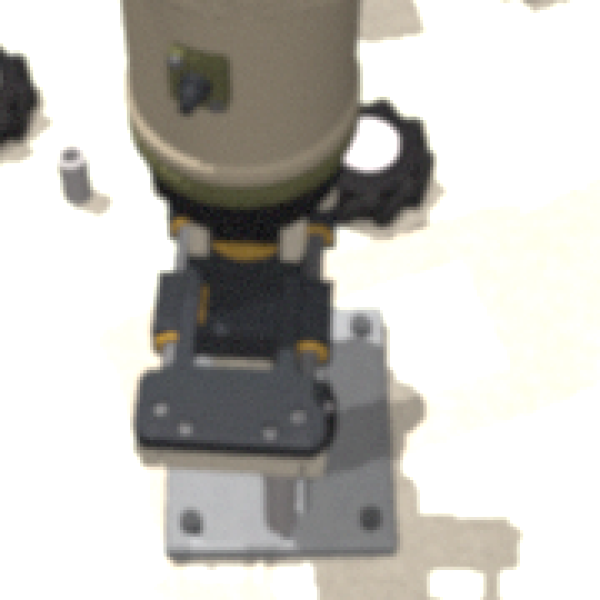

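The gripper hides the crank and ram, so the image won't show contact. I'll find it by force instead, in 10° steps, with 1 mm of outward correction.

Call:
apply_moves:
  series:
    - [[-7, 0, 0], [0, 0, 0]]
    - [[-7, -1, 0], [0, 0, 0]]
    - [[0, 0, 0], [0, 0, 0]]

```text
t: 4.95
tool_pos: [0.5197, 0.2652, 0.4107]
orientation: [-0.001, 3.14, -0.0]
force: [1.0, 0.8, 0.6]
opening: 0.0233
gripper_force: 25.0
```

Call:
apply_moves:
  series:
    - [[-6, -2, 0], [0, 0, 0]]
    - [[-7, -2, 0], [0, 0, 0]]
    - [[0, 0, 0], [0, 0, 0]]

```text
t: 5.2
tool_pos: [0.5325, 0.2607, 0.4107]
orientation: [-0.0, 3.141, -0.001]
force: [1.1, -2.2, 1.4]
opening: 0.023
gripper_force: 25.0
```

Call:
apply_moves:
  series:
    - [[-6, -3, 0], [0, 0, 0]]
    - [[-6, -3, 0], [0, 0, 0]]
    - [[0, 0, 0], [0, 0, 0]]

```text
t: 5.45
tool_pos: [0.5442, 0.2543, 0.4107]
orientation: [0.0, -3.141, 0.003]
force: [-2.3, -4.9, 3.2]
opening: 0.023
gripper_force: 25.0
```

Call:
apply_moves:
  series:
    - [[-6, -5, 0], [0, 0, 0]]
    - [[-5, -4, 0], [0, 0, 0]]
    - [[0, 0, 0], [0, 0, 0]]

```text
t: 5.7
tool_pos: [0.5552, 0.2452, 0.4107]
orientation: [0.0, -3.141, 0.002]
force: [-3.0, -4.9, 2.1]
opening: 0.0231
gripper_force: 25.0
```

Call:
apply_moves:
  series:
    - [[-4, -5, 0], [0, 0, 0]]
    - [[-4, -7, 0], [0, 0, 0]]
    - [[0, 0, 0], [0, 0, 0]]

```text
t: 5.95
tool_pos: [0.5636, 0.2337, 0.4108]
orientation: [-0.001, 3.139, 0.001]
force: [4.1, 2.2, -0.4]
opening: 0.0229
gripper_force: 25.0
```

Call:
apply_moves:
  series:
    - [[-4, -6, 0], [0, 0, 0]]
    - [[-3, -6, 0], [0, 0, 0]]
    - [[0, 0, 0], [0, 0, 0]]

```text
t: 6.2
tool_pos: [0.57, 0.2227, 0.4108]
orientation: [-0.002, 3.14, 0.004]
force: [2.1, 6.9, -2.1]
opening: 0.0231
gripper_force: 25.0
```

Call:
apply_moves:
  series:
    - [[-4, -6, 0], [0, 0, 0]]
    - [[0, 0, 0], [0, 0, 0]]

```text
t: 6.37
tool_pos: [0.5733, 0.2169, 0.4107]
orientation: [0.003, -3.14, -0.003]
force: [-3.4, 5.4, 1.6]
opening: 0.0231
gripper_force: 25.0
```

Call:
apply_moves:
  series:
    - [[-3, -7, 0], [0, 0, 0]]
    - [[0, 0, 0], [0, 0, 0]]

```text
t: 6.53
tool_pos: [0.576, 0.2098, 0.4107]
orientation: [0.003, -3.139, -0.002]
force: [-6.3, 4.5, 2.0]
opening: 0.023
gripper_force: 25.0
```

Contact shows as a jump in tangential drag from about +0.6 N to -6 N. It falls at tool angle 32 ± 4°, about 114° of crank from the start, which is inside the stated 70–150°. The goal is therefore a crank angle of about -58°.

Call:
apply_moves:
  series:
    - [[0, -6, 0], [0, 0, 0]]
    - [[-1, -7, 0], [0, 0, 0]]
    - [[0, -7, 0], [0, 0, 0]]
    - [[0, 0, 0], [0, 0, 0]]

```text
t: 6.87
tool_pos: [0.5779, 0.1896, 0.4108]
orientation: [-0.002, 3.14, 0.003]
force: [5.1, 5.7, -2.2]
opening: 0.0231
gripper_force: 25.0
```

Call:
apply_moves:
  series:
    - [[0, -7, 0], [0, 0, 0]]
    - [[1, -7, 0], [0, 0, 0]]
    - [[1, -7, 0], [0, 0, 0]]
    - [[0, 0, 0], [0, 0, 0]]

```text
t: 7.2
tool_pos: [0.5758, 0.1685, 0.4108]
orientation: [-0.002, 3.14, 0.003]
force: [4.0, 4.6, -2.4]
opening: 0.0231
gripper_force: 25.0
```

Call:
apply_moves:
  series:
    - [[1, -7, 0], [0, 0, 0]]
    - [[2, -6, 0], [0, 0, 0]]
    - [[3, -6, 0], [0, 0, 0]]
    - [[4, -6, 0], [0, 0, 0]]
    - [[4, -6, 0], [0, 0, 0]]
    - [[0, 0, 0], [0, 0, 0]]

```text
t: 7.7
tool_pos: [0.5611, 0.1379, 0.4107]
orientation: [-0.003, 3.141, 0.004]
force: [0.8, 6.8, -2.1]
opening: 0.0227
gripper_force: 25.0
```

Call:
apply_moves:
  series:
    - [[5, -5, 0], [0, 0, 0]]
    - [[5, -5, 0], [0, 0, 0]]
    - [[5, -4, 0], [0, 0, 0]]
    - [[5, -4, 0], [0, 0, 0]]
    - [[0, 0, 0], [0, 0, 0]]
    - [[0, 0, 0], [0, 0, 0]]

```text
t: 8.2
tool_pos: [0.5415, 0.1202, 0.4107]
orientation: [-0.003, 3.141, 0.004]
force: [2.4, 6.3, -1.2]
opening: 0.0231
gripper_force: 25.0
```

Call:
apply_moves:
  series:
    - [[0, 0, 0], [0, 0, 0]]
    - [[0, 0, 0], [0, 0, 0]]
    - [[0, 0, 0], [0, 0, 0]]
    - [[0, 0, 0], [0, 0, 0]]
    - [[0, 0, 0], [0, 0, 0]]
    - [[0, 0, 0], [0, 0, 0]]
  claw: 1

```text
t: 8.7
tool_pos: [0.5415, 0.1193, 0.4107]
orientation: [-0.001, 3.142, -0.001]
force: [0.1, -0.6, -0.3]
opening: 0.0586
gripper_force: 0.0
```

Call:
apply_moves:
  series:
    - [[0, 0, 0], [0, 0, 0]]
    - [[0, 0, 0], [0, 0, 0]]
    - [[0, 0, -15], [0, 0, 0]]
    - [[0, 0, -30], [0, 0, 0]]
    - [[0, 0, -30], [0, 0, 0]]
    - [[0, 0, -30], [0, 0, 0]]
    - [[0, 0, -30], [0, 0, 0]]
    - [[0, 0, 0], [0, 0, 0]]

```text
t: 9.37
tool_pos: [0.5414, 0.1195, 0.5534]
orientation: [-0.002, 3.131, 0.002]
force: [1.0, 0.7, 1.1]
opening: 0.093
gripper_force: 0.0
```

Released and clear above. I'll move the arm aside and check the result.

Call:
apply_moves:
  series:
    - [[20, 32, 0], [0, 0, 0]]
    - [[20, 32, 0], [0, 0, 0]]
    - [[20, 32, 0], [0, 0, 0]]
    - [[20, 32, 0], [0, 0, 0]]
    - [[20, 32, 0], [0, 0, 0]]
    - [[20, 32, 0], [0, 0, 0]]
    - [[20, 32, 0], [0, 0, 0]]
    - [[20, 32, 0], [0, 0, 0]]
    - [[20, 32, 0], [0, 0, 0]]
    - [[20, 32, 0], [0, 0, 0]]
    - [[20, 32, 0], [0, 0, 0]]
    - [[0, 0, 0], [0, 0, 0]]

```text
t: 10.37
tool_pos: [0.3172, 0.4755, 0.5446]
orientation: [0.01, -3.139, -0.001]
force: [-0.7, 0.6, -0.9]
opening: 0.0929
gripper_force: 0.0
```

```bash
python3 - <<'E'
from h import *
np.set_printoptions(precision=4,suppress=True)
t,d=snap('top','t9'); s,e=snap('side','s9')
a=cv2.resize(t[170:270,180:300],(480,400),interpolation=3); b=cv2.resize(s[240:390,260:340],(320,600),interpolation=3)
o=np.zeros((600,800,3),np.uint8);o[:400,:480]=a;o[:,480:]=b
cv2.imwrite('pics/c9.png',cv2.convertScaleAbs(o,alpha=1.8))
for n in('top0','t9'):
    D=np.load(f'pics/{n}.npy'); P=np.array([world('top',D,u,v) for u in range(190,290) for v in range(180,262) if D[v,u]>0])
    P=P[P[:,2]<.3]
    r=np.hypot(P[:,0]-.5,P[:,1]-.187)
    print(n,'screw z',np.median(P[(r<.005),2]),'cap',P[P[:,2]>.25].mean(0))
E
```

```text
top0 screw z 0.23583044850466206 cap [0.4338 0.2279 0.2605]
t9 screw z 0.21752028832079962 cap [0.5532 0.1261 0.2607]
```

View pics/c9.png

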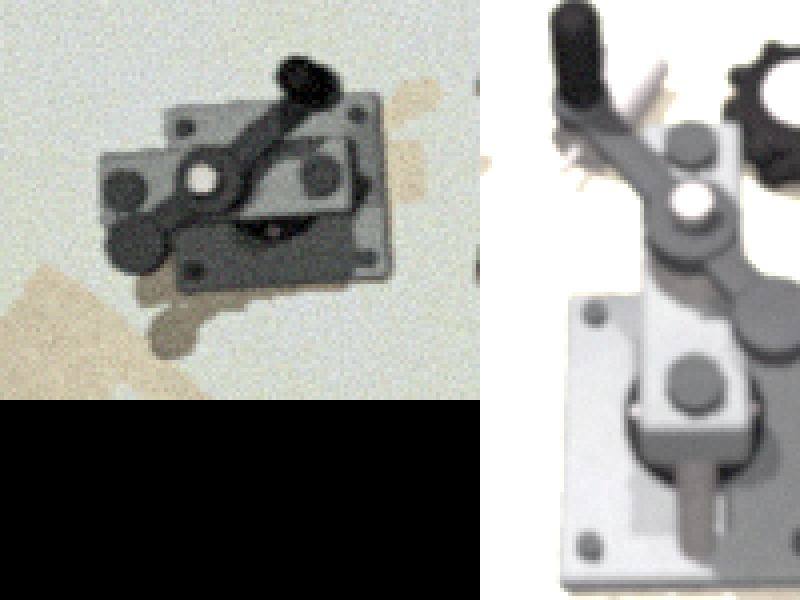

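The final top view shows the grip at about (307,82) in the crop, with the screw at (202,180). That puts the crank at about -48°. It turned about 197° in total, roughly 80–85° past contact, so the sleeve is down about 7–7.5 mm, which is inside the band. The screw end dropped 18.3 mm, which agrees. The arm is clear, so I'm handing in.

```bash
python3 -c "
from plant import robot
print(robot.close_job())"
```

```text
the job is handed in; nothing more can be done
None
```

I wound the hub press's crank clockwise to contact and about 80–85° beyond, pressing the sleeve an estimated 7–7.5 mm in (band 5.5–10.5 mm; the sleeve itself was hidden, so this comes from force and crank angle), released the crank, left the other press alone, and handed the job in; no verdict was returned.

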